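# Scoop beads and hold them level over the kit tray

### The arm

A 6-joint arm with a two-finger parallel gripper is mounted at the origin on the work surface. World frame = base frame: x ahead of the robot, y to its left, z up, the work surface at z = 0. Lengths are in m, angles in rad, forces in N, time in s.
With the tool pointing down it reaches from about 0.3 to 0.875 m from the base axis. Payload 6.4 kg.
Tool frame: the origin (TCP) lies at the very end of the fingers, on their centre line; the grasp point (between the pads) lies 19 mm behind it; z points along the fingers, y is the direction in which the jaws open and shut (so a half turn about z gives the same grasp; the last joint's range is limited). The gripper opens to 88 mm and grips with 3 to 60 N. Pads are 18 mm wide; open, the fingers measure 123 mm over their backs; the gripper's body (75 mm by 187 mm) begins 45 mm behind the grasp point.
Start: joints at [1.033, 0.181, 1.607, -0, 1.354, -0.206], TCP at [0.187, 0.544, 0.239] pointing down, gripper open.
Joint ranges: [-2.99, 2.99], [-0.89, 2.07], [0.3, 2.58], [-1.14, 4.28], [0, 2.63], [-3.12, 3.12]. Speed limits (rad/s): [2.57, 2.57, 3.01, 3.14, 3.14, 3.14].

### API

Orientations are given as a rotation vector (axis times angle).
In Python, from station import sense, read_camera, camera_params, hand_in, find_in, regions_of, spot_point gives the robot as it stands.
- The arm moves only by the shell command python3 -m creep 'ROWS' [FORCE]. ROWS is JSON, a list of rows, each a list of 3 entries, a list of its own where there are three numbers: the shift along the tool's x, y, z in m, then the turn, a rotation vector about the tool's x, y, z in degrees, then the finger opening in m, from 0 to 0.0881. A call has 1 to 10 rows; each row is the pose to reach, as a shift and turn from the pose measured when the call began, along the tool's axes at that moment; what a row does not reach only later rows make up. A row lasts 1/8 s, in which the tool goes at most 62.5 mm and 10.7 degrees, less where a joint would pass 70% of its speed; a pose out of reach is approached as far as the arm can. A call with a gripper value outside its range is refused whole. The fingers move at their own pace and stop on an object; FORCE is the grip in N (left out, the last holds). Time passes only in rows, so rows that repeat a pose let the fingers close. It gives the time, the measured TCP pose, the force and the opening at its end, in the units of the state.
- sense(): the state, without advancing time (a new reading comes with each control period).
- read_camera(name): name is "scene" or "top" or "wrist"; returns the picture (480x640x3 uint8, blue, green, red); there is no depth.
- camera_params(name): a dict with "fx", "fy", "cx", "cy" (pixels), "k1" (the pictures are not rectified: a ray, as slopes to the right and down, at radius r is drawn at 1 + k1 r^2 times it, then the intrinsics apply), "world_from_camera" (4x4, takes a point from camera to world coordinates). Camera axes: x right, y down, z forward; pixel columns grow to the right and rows downward; lengths in m; the calibration is good to about 2 mm. A picture is of the moment at which its call begins: read the wrist's pose just before it. camera_params takes no time and is no camera call; for the wrist camera it gives the pose at the moment of the call.
- hand_in(): hands the job in, once; it reports no verdict.
Trained networks look in the newest picture that a camera, given by its name, has taken for a name from the list of things; names that differ only in an ending like _2 or _b are one class to them, and where a whole thing is asked for, a point or a joint stands for the part that bears it (a point fixed in the world has none). Each returns a list of dicts, best first, with "conf" (0 to 1); they miss things now and then, are a little off and sometimes report something else, mostly with a low value. They report only what shows in the picture. A call takes as long as a camera call. They do not tell look-alikes from the thing itself.
- find_in(target, camera): "centre" ([x, y, z] in m, in the coordinates of the camera as it stood for that picture, good to about 4 mm: the middle of the surface that is visible of it).
- regions_of(target, camera): "pixels" (480x640 bool, what is visible of it).
- spot_point(target, camera): "centre" ([x, y, z] in m, in the coordinates of the camera as it stood for that picture, good to about 4 mm: a listed point, or the origin of a listed thing).
The state is a dict: "time_s": time; "qpos": joint angles; "dq": joint speeds; "effort": joint torques, N m; "tool_pos": TCP position; "eef_rot": TCP orientation; "ft_force": force on the tool from outside, world axes, zero at the start; "ft_torque": the same for the moment, N m; "width": finger opening in m.
Only numpy, scipy, OpenCV 4.12 (cv2) and the standard library are available. Lean on these libraries where they do the work, as an engineer would, in place of code of your own. Each camera call takes 0.05 s, during which the arm holds its last target.

### The job

With the green scoop, scoop all five wooden beads up out of the clear tub, without touching the beads with the gripper's fingers or spilling any onto the table. Carry the scoop over the middle of the blue kit tray and finish while still holding it there, level and still, with its pan at least 10 cm above the table, so that the beads in it can be counted: do not set it down or tip it. Leave everything else on the table where it is.

Things in the scene. Friction and masses are not known exactly. Their poses are not given: they have to be found in the camera images.
- scoop: Green plastic scoop, about 90 g, standing on its flat bottom. Origin on its underside, z up, +x to its open front. Pan: x -38 to +36 mm, 72 mm wide, floor 2.5 mm, back and side walls 30 mm high, 3 mm thick; ahead of x = +8 mm the sides are only a 5.5 mm rim. Behind it an upright handle, a 20 mm square bar, axis at x = -48 mm, y = 0, rear face at x = -58 mm, top 125 mm above the underside.
- scoop_grip (a point): Point on the axis of the scoop's handle, 105 mm above its underside, 20 mm below the handle's top: a good place for the grip, from above. At x = -48 mm of the scoop.
- scoop_lip (a point): Middle of the scoop's front edge (x = +36 mm of the scoop, z = 0). The edge is a lip: a ramp 2 mm high at the tip rising over 8 mm to a 5.5 mm crest. Pushed along the tub's floor, it makes beads that are backed by the end wall climb over it (a push of up to about 18 N, tip to the wall); behind the crest they stay while the scoop is about level.
- scoop_pan (a point): Middle of the scoop's pan, on its inner floor, 2.5 mm above the underside, at x = -5 mm of the scoop.
- tub: Long narrow clear plastic tub, fixed to the table, left or right of its middle: outside 206 x 88 x 45 mm (x, y, z), walls and floor 4 mm thick, inside 198 x 80 mm, open on top. Origin at the centre of its underside; its x axis runs along its length, +x roughly away from the robot. The beads start in its far (+x) half; its near half is empty.
- tray: Shallow blue painted kit tray, fixed to the table, empty: outside 150 x 130 x 30 mm (x, y, z), walls 5 mm. Origin at the centre of its underside, on the table. On the other side of the table's middle from the tub.
- bead1: Round glossy varnished wooden craft bead, red, a ball of 22 mm diameter, 10 g, smooth, lying on the tub's floor in its far half and free to roll. Origin at its centre.
- bead2: Round glossy varnished wooden craft bead, yellow, a ball of 22 mm diameter, 10 g, smooth, lying on the tub's floor in its far half and free to roll. Origin at its centre.
- bead3: Round glossy varnished wooden craft bead, blue, a ball of 22 mm diameter, 10 g, smooth, lying on the tub's floor in its far half and free to roll. Origin at its centre.
- bead4: Round glossy varnished wooden craft bead, orange, a ball of 22 mm diameter, 10 g, smooth, lying on the tub's floor in its far half and free to roll. Origin at its centre.
- bead5: Round glossy varnished wooden craft bead, black, a ball of 22 mm diameter, 10 g, smooth, lying on the tub's floor in its far half and free to roll. Origin at its centre.
- badge1: Pale wooden badge blank with a small peg: disc 44 mm across, 17 mm high with the peg. Bystander, loose: leave it alone. Origin at its underside.
- badge2: Pale wooden badge blank with a small peg: disc 44 mm across, 17 mm high with the peg. Bystander, loose: leave it alone. Origin at its underside.
- badge3: Pale wooden badge blank with a small peg: disc 44 mm across, 17 mm high with the peg. Bystander, loose: leave it alone. Origin at its underside.
- marker_red: White marker pen with red cap, lying, 135 x 15 mm, 14 mm high. Bystander, loose: leave it alone. Origin at its underside.
- tape: Roll of yellow tape lying flat, 90 mm across, 22 mm high. Bystander, loose: leave it alone. Origin at its underside.
- glue: White glue bottle with orange cap, 44 mm across, 120 mm high. Bystander, loose: leave it alone. Origin at its underside.
- glue_gun: White hand glue gun lying on its side, about 240 x 120 mm, 26 mm high. Bystander, loose: leave it alone. Origin near its barrel, on the table.
There are look-alikes about, which are no part of the job. Several things have the shape of the scoop; the one meant has the colours described above.

How it is judged:
On the way, in this order (a step that is already met when the one before it is completed fails the run):
1. the scoop is held by the gripper and lifted clear of the table (contact force between scoop and the fingers above 2 N and height (world z) of scoop above 0.03 m), for 0.1 s.
2. all five beads lie in the held scoop (contact force between scoop and the fingers above 2 N and distance between each of bead1, bead2, bead3, bead4, bead5 and scoop_pan below 0.045 m and z of each of bead1, bead2, bead3, bead4, bead5 in the frame of scoop above 0.004 m), for 0.2 s.
At the end, for the whole second after the job is handed in: Gripper still holding the scoop (over 2 N); all five beads in its pan (within 45 mm of the middle of its floor); pan's middle within 50 mm of the tray's centre horizontally, over 80 mm above the table; level within 0.15 rad, still (0.02 m/s, 0.15 rad/s), touching neither tray nor tub (all of step 2 and height (world z) of scoop_pan above 0.08 m and horizontal distance between scoop_pan and tray below 0.05 m and angle between scoop's own z axis and vertical below 0.15 rad and linear speed of scoop below 0.02 m/s and angular speed of scoop below 0.15 rad/s and contact force between scoop and tray below 0.1 N and contact force between scoop and tub below 0.1 N); the arm keeps its last pose, push and grip.
It fails at once if a bystander is moved by more than 30 mm (distance of any of badge1, badge2, badge3, marker_red, tape, glue, glue_gun from where it was at the start of the episode above 0.03 m).
It fails at once if a bead is touched by the gripper's fingers (contact force between any of bead1, bead2, bead3, bead4, bead5 and the fingers above 0.5 N).
It fails at once if a bead falls outside the tub ((horizontal distance between bead1 and tub above 0.115 m and height (world z) of bead1 below 0.035 m) or (horizontal distance between bead2 and tub above 0.115 m and height (world z) of bead2 below 0.035 m) or (horizontal distance between bead3 and tub above 0.115 m and height (world z) of bead3 below 0.035 m) or (horizontal distance between bead4 and tub above 0.115 m and height (world z) of bead4 below 0.035 m) or (horizontal distance between bead5 and tub above 0.115 m and height (world z) of bead5 below 0.035 m)).
It also fails if it takes over 58 s, if anything falls off the work surface, if the arm or the gripper's body presses on something with over 40 N, if the wrist force passes 120 N, or if a joint passes its speed limit or range.

## Working session

There is one attempt and no reset: what is moved stays moved. The work goes in short steps, Python scripts to look and compute and a shell command to move; the robot and the scene stay as the last step left them, time stands still between calls to the robot, and variables do not carry over. Pictures are saved under pics/ and viewed, and the job is handed in when it is done.

```bash
ls; mkdir -p pics
cat > h.py <<'E'
import numpy as np,cv2
from scipy.spatial.transform import Rotation as R
from station import *
def toW(c,p,P=None):
    T=np.array((P or camera_params(c))["world_from_camera"]);return T[:3,:3]@np.array(p)+T[:3,3]
def snap(c,n):
    im=read_camera(c);cv2.imwrite(f'pics/{n}.png',im);return im
E
python3 - <<'E'
from h import *
print(sense())
for c in ['top','scene','wrist']:
    snap(c,c+'0'); print(c,camera_params(c))
for t in ['scoop','tub','tray','scoop_grip','scoop_lip']:
  for c in ['top','scene']:
    for d in spot_point(t,c): print(t,c,round(d['conf'],2),toW(c,d['centre']).round(3))
E
```

```text
pics
{'time_s': 0.0, 'qpos': array([ 1.03269862e+00,  1.81531177e-01,  1.60800287e+00,  3.94685587e-07,
        1.35382219e+00, -2.06315465e-01]), 'dq': array([-8.24791406e-04,  1.14169068e-04, -2.14097467e-04,  1.44200282e-05,
       -3.04369100e-04, -1.52097384e-03]), 'effort': array([-1.09142147e-03, -4.33888113e+01, -3.41833270e+01,  7.00308988e-02,
        3.89385503e-02, -1.25444526e-04]), 'tool_pos': array([0.18700121, 0.54316763, 0.23781818]), 'eef_rot': array([-5.18669223e-01, -3.09782962e+00,  2.57979088e-03]), 'ft_force': array([ 0.12500788, -0.26289943, -0.40397592]), 'ft_torque': array([-0.0049626,  0.0079408,  0.0300128]), 'width': 0.08798206294095443}
top {'fx': 436.39613632455666, 'fy': 436.39613632455666, 'cx': 315.55797523217404, 'cy': 239.97845193648794, 'k1': -0.10925727749068319, 'world_from_camera': array([[ 0.00201481, -0.99626699,  0.08630198,  0.49325472],
       [-0.99998981, -0.00235583, -0.00384978,  0.03340973],
       [ 0.00403873, -0.08629334, -0.99626159,  1.3561265 ],
       [ 0.        ,  0.        ,  0.        ,  1.        ]])}
scene {'fx': 582.8159
[... 1185 characters left out ...]
tub scene 0.93 [ 0.587  0.253 -0.001]
tray top 0.82 [ 0.59  -0.252 -0.001]
tray top 0.44 [0.411 0.088 0.   ]
tray scene 0.74 [ 0.587 -0.258 -0.005]
tray scene 0.4 [ 0.562 -0.012  0.003]
scoop_grip top 0.95 [0.37  0.268 0.104]
scoop_grip top 0.86 [ 0.372 -0.261  0.102]
scoop_grip top 0.8 [ 0.524 -0.004  0.109]
scoop_grip scene 0.82 [0.363 0.262 0.104]
scoop_grip scene 0.8 [ 0.373 -0.252  0.099]
scoop_grip scene 0.72 [ 0.524 -0.006  0.109]
scoop_lip top 0.89 [ 0.432 -0.319  0.001]
scoop_lip top 0.6 [ 0.608 -0.02   0.002]
scoop_lip scene 0.83 [ 0.607 -0.02  -0.002]
scoop_lip scene 0.75 [ 0.429 -0.317  0.   ]
scoop_lip scene 0.74 [ 0.742 -0.057 -0.002]
scoop_lip scene 0.58 [ 0.403  0.193 -0.   ]
```

View pics/top0.png

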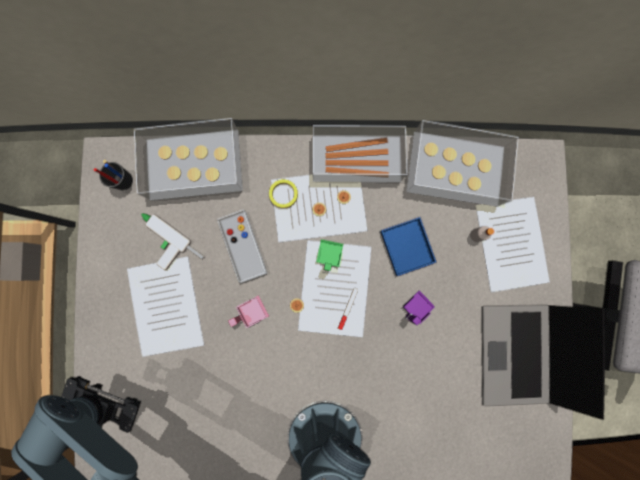

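View pics/scene0.png

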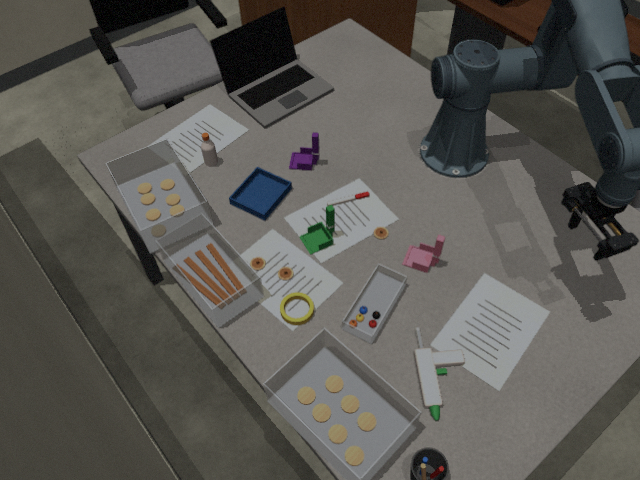

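The green scoop is at top (329,254), about (0.57,-0.016). The tub is at (243,245), the tray at (407,247), and the glue gun's nozzle is just left of the tub. Next I'll refine the poses with overlays.

```bash
cat >> h.py <<'E'
def proj(c,pts,P=None):
    P=P or camera_params(c);T=np.linalg.inv(np.array(P["world_from_camera"]))
    q=(T[:3,:3]@np.atleast_2d(pts).T).T+T[:3,3];s=q[:,:2]/q[:,2:];r2=(s**2).sum(1,keepdims=True)
    s=s*(1+P['k1']*r2);return s*[P['fx'],P['fy']]+[P['cx'],P['cy']]
def draw(im,c,x,y,yaw,boxes,P=None,z0=0,off=(0,0),s=1):
    C,S=np.cos(yaw),np.sin(yaw)
    for (x0,x1,y0,y1,z,col) in boxes:
        L=np.array([[x0,y0],[x1,y0],[x1,y1],[x0,y1]]);
        W=np.c_[x+C*L[:,0]-S*L[:,1],y+S*L[:,0]+C*L[:,1],np.full(4,z+z0)]
        p=((proj(c,W,P)+.5-off)*s-.5);cv2.polylines(im,[np.int32(p*16).reshape(-1,1,2)],True,col,1,cv2.LINE_AA,4)
TUB=[(-.103,.103,-.044,.044,.045,(0,0,255)),(-.103,.103,-.044,.044,0,(255,0,0))]
TRAY=[(-.075,.075,-.065,.065,.03,(0,0,255)),(-.075,.075,-.065,.065,0,(255,0,255))]
SC=[(-.058,-.038,-.01,.01,.125,(0,0,255)),(-.038,.036,-.036,.036,0,(255,0,0)),(-.038,.008,-.036,.036,.03,(0,0,255))]
def zoom(im,c,x,y,z,s,w=100,h=90):
    u=proj(c,[[x,y,z]])[0].round()-[w/2,h/2];u=u.astype(int)
    return cv2.resize(im[u[1]:u[1]+h,u[0]:u[0]+w],None,fx=s,fy=s,interpolation=cv2.INTER_CUBIC),u
E
cat > ov.py <<'E'
from h import *
import sys
tub=eval(sys.argv[1]);sc=eval(sys.argv[2]);tr=eval(sys.argv[3]);n=sys.argv[4]
for c in ['top','scene']:
    im=cv2.imread(f'pics/{c}0.png');o=[]
    for m,b in ((tub,TUB),(sc,SC),(tr,TRAY)):
        z,u=zoom(im,c,m[0],m[1],.03,4,100,140);draw(z,c,*m,b,off=u,s=4);o.append(z[:, :])
    o=cv2.resize(np.hstack(o),None,fx=.65,fy=.65,interpolation=cv2.INTER_AREA);cv2.imwrite(f'pics/{n}_{c}.png',o);print(o.shape)
E
python3 ov.py "(.588,.254,.30)" "(.571,-.016,-.17)" "(.589,-.255,.2)" ov1
```

```text
(364, 780, 3)
(364, 780, 3)
```

View pics/ov1_top.png

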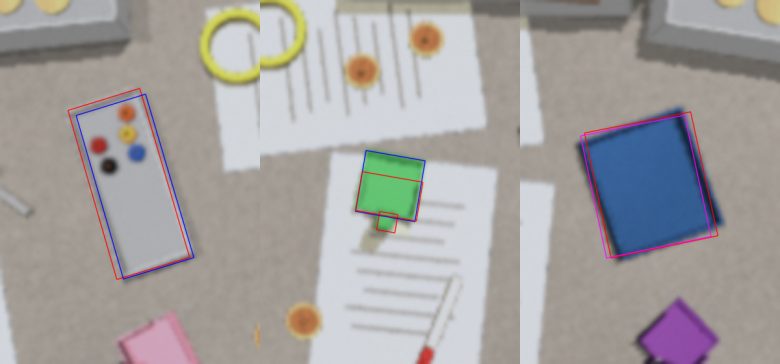

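View pics/ov1_scene.png

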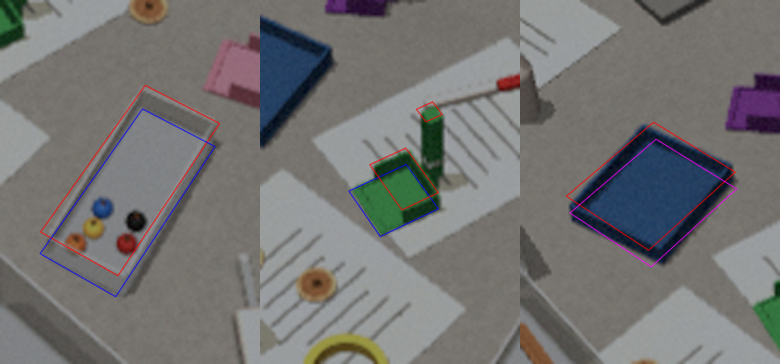

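```bash
cat >> h.py <<'E'
def goto(pos,xdir):
    """tool down, tool x along world yaw xdir; print shift (tool axes, mm) and turn deg"""
    s=sense();Rt=R.from_rotvec(s['eef_rot']);M=Rt.as_matrix()
    c,n=np.cos(xdir),np.sin(xdir);G=np.array([[c,n,0],[n,-c,0],[0,0,-1.]]).T
    G=np.column_stack([[c,n,0],[n,-c,0],[0,0,-1]])
    d=M.T@(np.array(pos)-s['tool_pos']);r=(Rt.inv()*R.from_matrix(G)).as_rotvec(degrees=True)
    print('t',s['time_s'],'tcp',s['tool_pos'].round(4),'f',s['ft_force'].round(1),'w',round(s['width'],4),'xdir',round(np.arctan2(M[1,0],M[0,0]),4),'tilt z',M[:,2].round(4))
    print('shift mm',(d*1000).round(1),'turn',r.round(1))
E
python3 - <<'E'
from h import *
print(R.from_rotvec(sense()['eef_rot']).as_matrix().round(3))
yaw=-.17
g=np.array([.571,-.016])-.048*np.array([np.cos(yaw),np.sin(yaw)]);print(g)
for a in (yaw,yaw+np.pi): goto([*g,.17],a)
E
```

```text
[[-0.945  0.326  0.   ]
 [ 0.326  0.945  0.   ]
 [-0.     0.    -1.   ]]
[ 0.52369193 -0.00787925]
t 0.65 tcp [0.1873 0.5437 0.2387] f [ 1.1  0.6 -0. ] w 0.0884 xdir 2.8098 tilt z [ 1.e-04  1.e-04 -1.e+00]
shift mm [-497.7 -411.9   68.7] turn [  0.   -0.  170.7]
t 0.65 tcp [0.1873 0.5437 0.2387] f [ 1.1  0.6 -0. ] w 0.0884 xdir 2.8098 tilt z [ 1.e-04  1.e-04 -1.e+00]
shift mm [-497.7 -411.9   68.7] turn [ 0.   0.  -9.3]
```

```bash
python3 -m creep '[[[-0.05,-0.04,0],[0,0,-1],0.088],[[-0.1,-0.083,0],[0,0,-2],0.088],[[-0.15,-0.124,0],[0,0,-4],0.088],[[-0.2,-0.165,0],[0,0,-6],0.088],[[-0.25,-0.207,0.01],[0,0,-8],0.088],[[-0.3,-0.248,0.02],[0,0,-9.3],0.088],[[-0.35,-0.29,0.03],[0,0,-9.3],0.088],[[-0.4,-0.331,0.04],[0,0,-9.3],0.088],[[-0.45,-0.372,0.04],[0,0,-9.3],0.088],[[-0.498,-0.412,0.04],[0,0,-9.3],0.088]]'
python3 - <<'E'
from h import *
P=camera_params('wrist');snap('wrist','w1')
for t in ['scoop_grip','scoop','scoop_lip']:
    for d in spot_point(t,'wrist'): print(t,d['conf'],toW('wrist',d['centre'],P).round(4))
goto([.5237,-.0079,.078],-.17+np.pi)
E
```

```text
time_s: 1.9
tool_pos: [0.5122, 0.0105, 0.199]
eef_rot: [0.266, 3.13, 0.0]
ft_force: [0.7, 0.7, 0.2]
width: 0.0879
scoop_grip 0.77 [ 0.5215 -0.0021  0.0999]
scoop 0.89 [ 4.027e-01 -2.886e-01  1.000e-04]
scoop 0.72 [0.3868 0.2221 0.0033]
scoop 0.58 [ 0.5695 -0.016  -0.0029]
scoop_lip 0.9 [0.4052 0.1898 0.0048]
scoop_lip 0.62 [ 0.6043 -0.0253 -0.0031]
t 2.1 tcp [0.5114 0.0117 0.1987] f [ 0.7  0.7 -0.7] w 0.0877 xdir 2.9694 tilt z [-7.e-04  5.e-04 -1.e+00]
shift mm [-15.5 -17.2 120.7] turn [ 0.  -0.  -0.1]
```

View pics/w1.png

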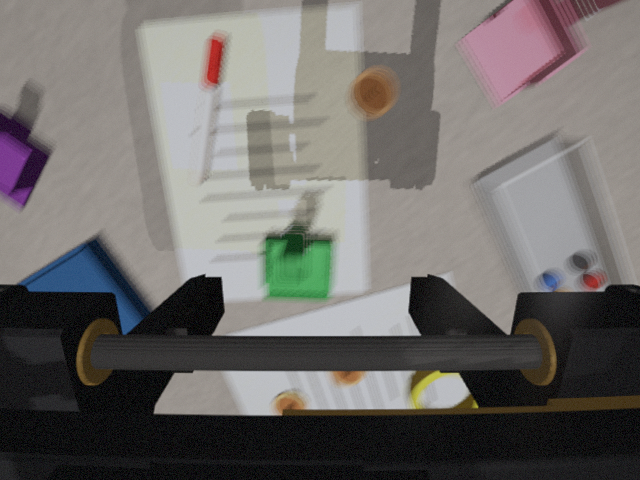

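```bash
python3 -m creep '[[[-0.01,-0.012,0.01],[0,0,0],0.088],[[-0.0155,-0.0172,0.03],[0,0,0],0.088],[[-0.0155,-0.0172,0.03],[0,0,0],0.088],[[-0.0155,-0.0172,0.03],[0,0,0],0.088]]'
cat > wv.py <<'E'
from h import *
import sys
n=sys.argv[1];P=camera_params('wrist');im=snap('wrist',n)
for a in sys.argv[2:]:
    k,m=a.split(':');draw(im,'wrist',*eval(m),{'S':SC,'T':TUB,'Y':TRAY}[k],P)
cv2.imwrite(f'pics/{n}.png',im)
E
python3 wv.py w2 "S:(.571,-.016,-.17)"
python3 -c "
from h import *
goto([.5237,-.0079,.078],-.17+np.pi)"
```

```text
time_s: 2.6
tool_pos: [0.5236, -0.0073, 0.1689]
eef_rot: [-0.268, -3.129, -0.001]
ft_force: [-0.2, -0.3, 0.2]
width: 0.088
t 2.65 tcp [ 0.5238 -0.0073  0.1692] f [0.1 0.1 0.9] w 0.0881 xdir 2.9705 tilt z [-1.e-04  4.e-04 -1.e+00]
shift mm [ 0.  -0.6 91.2] turn [ 0.  -0.  -0.1]
```

View pics/w2.png

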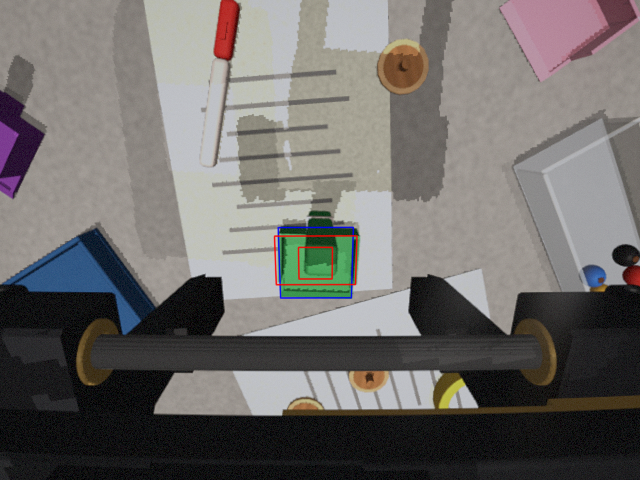

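```bash
python3 -m creep '[[[0,0.002,0.02],[0,0,0],0.088],[[0,0.002,0.045],[0,0,0],0.088],[[0,0.002,0.07],[0,0,0],0.088],[[0,0.002,0.091],[0,0,0],0.088],[[0,0.002,0.093],[0,0,0],0.088],[[0,0.002,0.093],[0,0,0],0.088],[[0,0.002,0.093],[0,0,0],0.01],[[0,0.002,0.093],[0,0,0],0.01],[[0,0.002,0.093],[0,0,0],0.01],[[0,0.002,0.093],[0,0,0],0.01]]' 55
python3 -m creep '[[[0,0,0],[0,0,0],0.0],[[0,0,0],[0,0,0],0.0],[[0,0,0],[0,0,0],0.0]]'
python3 wv.py w3 "S:(.571,-.014,-.17)"
python3 -c "
from h import *
goto([.5237,-.0079,.078],-.17+np.pi)"
```

```text
time_s: 3.9
tool_pos: [0.5243, -0.0054, 0.0764]
eef_rot: [0.269, 3.13, 0.001]
ft_force: [0.8, 0.0, 0.8]
width: 0.0499
time_s: 4.28
tool_pos: [0.5242, -0.0054, 0.0763]
eef_rot: [-0.269, -3.13, -0.001]
ft_force: [0.0, -0.1, -0.9]
width: 0.0204
t 4.325 tcp [ 0.5242 -0.0053  0.0763] f [-0.5 -0.2 -0.5] w 0.0195 xdir 2.9705 tilt z [-2.e-04  4.e-04 -1.e+00]
shift mm [ 0.  -2.6 -1.7] turn [ 0.  -0.  -0.1]
```

View pics/w3.png

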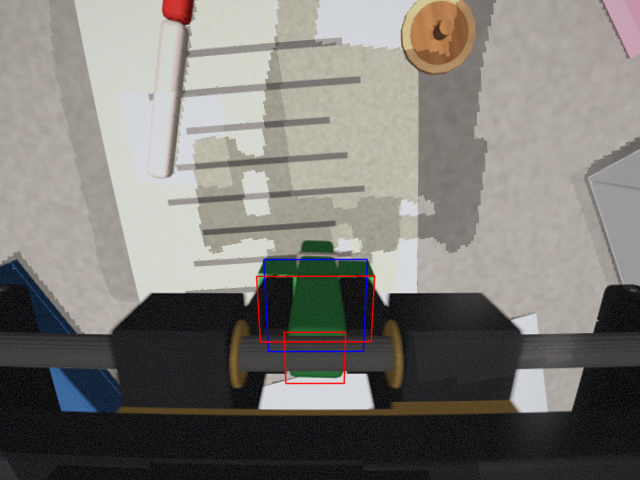

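```bash
python3 -m creep '[[[0,0,-0.01],[0,0,0],0.0],[[0,0,-0.03],[0,0,0],0.0],[[0,0,-0.06],[0,0,0],0.0],[[0,0,-0.09],[0,0,0],0.0],[[0,0,-0.11],[0,0,0],0.0],[[0,0,-0.11],[0,0,0],0.0]]'
python3 - <<'E'
from h import *
snap('scene','s2')
yt=.30; tub=np.array([.588,.254]);e=np.array([np.cos(yt),np.sin(yt)])
# handle at scoop origin -48mm; scoop origin at tub x=-38
goto([*(tub+e*(-.086)),.19],yt+np.pi)
P=camera_params('top');
im=read_camera('top');u=[195,180];z=cv2.resize(im[u[1]:u[1]+130,u[0]:u[0]+170],None,fx=4,fy=4,interpolation=cv2.INTER_CUBIC);cv2.imwrite('pics/t2.png',z)
for b in range(1,6):
  for d in find_in(f'bead{b}','top')[:1]:
    w=toW('top',d['centre']); q=w[:2]-tub; print(b,round(d['conf'],2),w.round(3),'tubxy',round(q@e,3),round(q@[-e[1],e[0]],3))
E
```

```text
time_s: 5.08
tool_pos: [0.5254, -0.0057, 0.1885]
eef_rot: [0.268, 3.126, -0.0]
ft_force: [0.8, -0.2, -0.8]
width: 0.0196
t 5.125 tcp [ 0.5245 -0.0055  0.187 ] f [-0.7  0.1 -1.2] w 0.02 xdir 2.9705 tilt z [ 0.0016 -0.     -1.    ]
shift mm [ 58.3 227.5  -3. ] turn [ -0.    0.1 -27. ]
1 0.55 [0.668 0.262 0.026] tubxy 0.079 -0.016
2 0.55 [0.668 0.262 0.026] tubxy 0.079 -0.016
3 0.55 [0.668 0.262 0.026] tubxy 0.079 -0.016
4 0.55 [0.668 0.262 0.026] tubxy 0.079 -0.016
5 0.55 [0.668 0.262 0.026] tubxy 0.079 -0.016
```

View pics/s2.png

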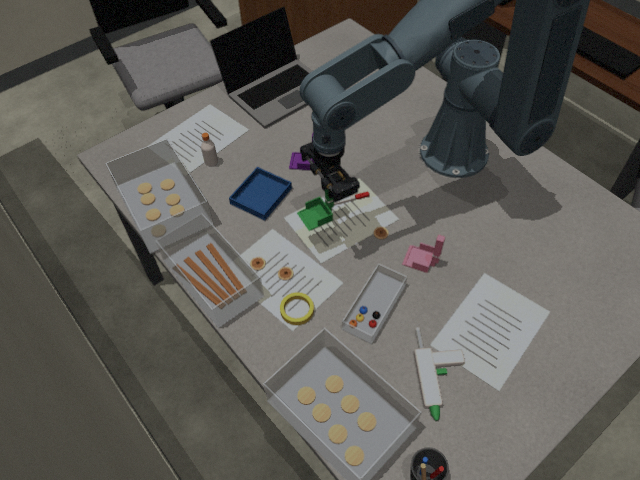

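```bash
python3 -m creep '[[[0.003,0.01,0],[0,0,-1],0.0],[[0.01,0.035,0],[0,0,-4],0.0],[[0.018,0.07,0],[0,0,-8],0.0],[[0.027,0.105,0],[0,0,-12.5],0.0],[[0.036,0.14,0],[0,0,-17],0.0],[[0.045,0.175,0],[0,0,-21],0.0],[[0.053,0.205,0],[0,0,-25],0.0],[[0.058,0.2275,0],[0,0,-27],0.0],[[0.058,0.2275,0],[0,0,-27],0.0],[[0.058,0.2275,0],[0,0,-27],0.0]]'
python3 wv.py w4 "T:(.588,.254,.30)"
python3 - <<'E'
from h import *
cv2.imwrite('pics/s3.png',cv2.resize(read_camera('scene')[230:380,300:480],None,fx=4,fy=4,interpolation=cv2.INTER_CUBIC))
goto([.5058,.2286,.187],.3+np.pi)
E
```

```text
time_s: 6.68
tool_pos: [0.5049, 0.2286, 0.1853]
eef_rot: [0.47, -3.104, -0.001]
ft_force: [0.8, -0.5, -1.4]
width: 0.0193
t 6.775 tcp [0.5052 0.2281 0.1854] f [-0.6  0.2 -1. ] w 0.0195 xdir -2.8425 tilt z [-2.1e-03  6.0e-04 -1.0e+00]
shift mm [-0.7  0.3 -1.6] turn [ 0.1 -0.1 -0.1]
```

View pics/w4.png

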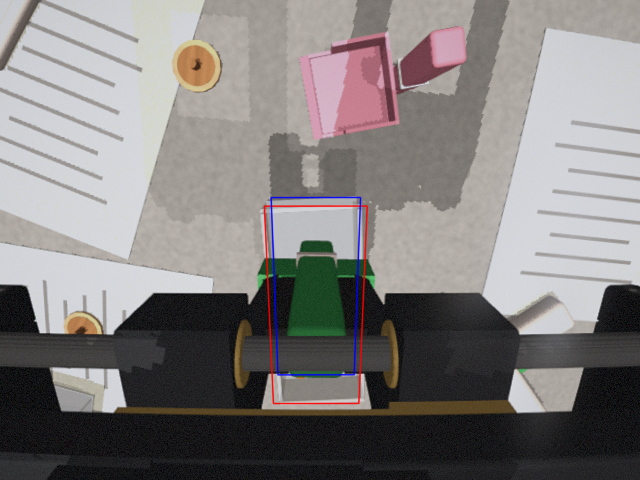

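View pics/s3.png

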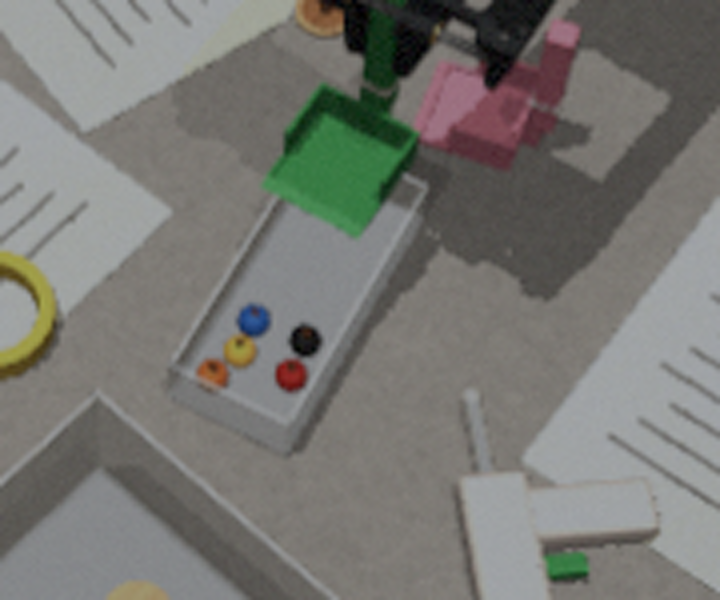

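View pics/t2.png

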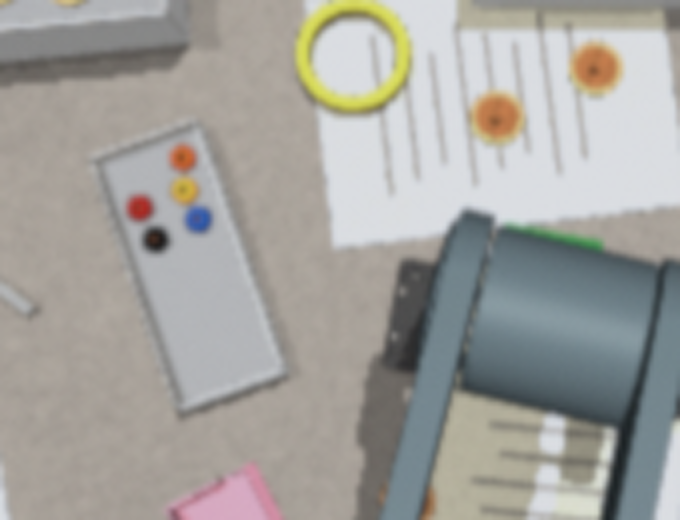

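Run:
```python
from h import *
P=camera_params('wrist');im=read_camera('wrist');a=im.copy()
draw(a,'wrist',.588,.254,.30,TUB,P)
o=np.hstack([cv2.resize(x[180:420,240:400],None,fx=2.5,fy=2.5,interpolation=cv2.INTER_CUBIC) for x in (im,a)]);cv2.imwrite('pics/w5.png',o)
cv2.imwrite('pics/raw5.png',im)
b=cv2.imread('pics/top0.png');z,u=zoom(b,'top',.588,.254,.02,6,65,95)
z2=z.copy();draw(z2,'top',.588,.254,.30,TUB,None,off=u,s=6);cv2.imwrite('pics/t5.png',np.hstack([z,z2]))
```

```text
(no output)
```

View pics/w5.png

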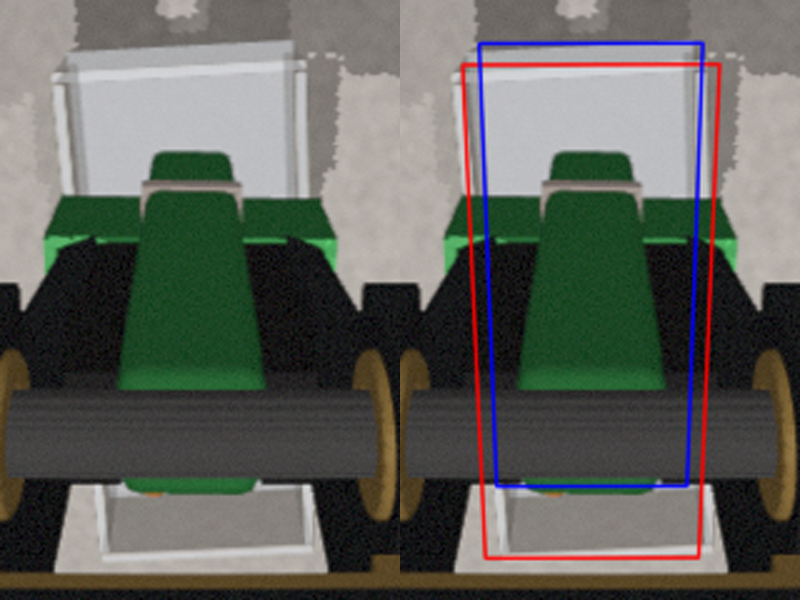

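View pics/t5.png

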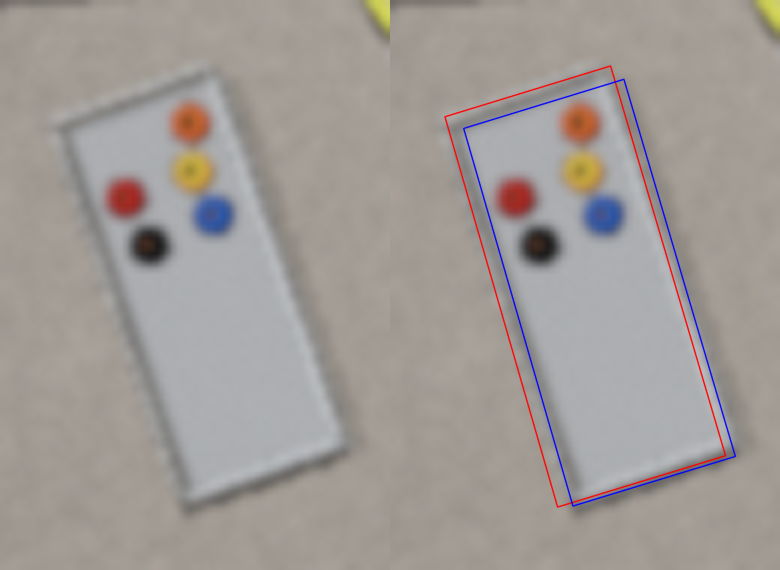

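Run:
```python
from h import *
from scipy.optimize import least_squares
P=camera_params('wrist');d=np.array([[52,76],[306,62],[101,559],[314,549]])
px=(d+.5)/2.5-.5+[240,180]
L=np.array([[-.103,-.044],[-.103,.044],[.103,-.044],[.103,.044]])
def pts(m):
    C,S=np.cos(m[2]),np.sin(m[2]);return np.c_[m[0]+C*L[:,0]-S*L[:,1],m[1]+S*L[:,0]+C*L[:,1],np.full(4,.045)]
r=least_squares(lambda m:(proj('wrist',pts(m),P)-px).ravel(),[.588,.254,.3]);print(r.x,r.fun.reshape(4,2).round(1))
im=cv2.imread('pics/raw5.png');draw(im,'wrist',*r.x,TUB,P)
a=cv2.resize(im[180:420,240:400],None,fx=2,fy=2,interpolation=cv2.INTER_CUBIC)
b=cv2.imread('pics/top0.png');z,u=zoom(b,'top',.588,.254,.02,5,65,96);draw(z,'top',*r.x,TUB,None,off=u,s=5);cv2.imwrite('pics/x5.png',np.hstack([z,a]))
c=cv2.imread('pics/scene0.png');z,u=zoom(c,'scene',.588,.254,.02,5,100,100);draw(z,'scene',*r.x,TUB,None,off=u,s=5);cv2.imwrite('pics/x6.png',z)
```

```text
[0.58829725 0.25521478 0.35183699] [[-0.6 -1.2]
 [ 0.4 -1.1]
 [ 0.1  1.6]
 [ 0.1  1.7]]
```

View pics/x5.png

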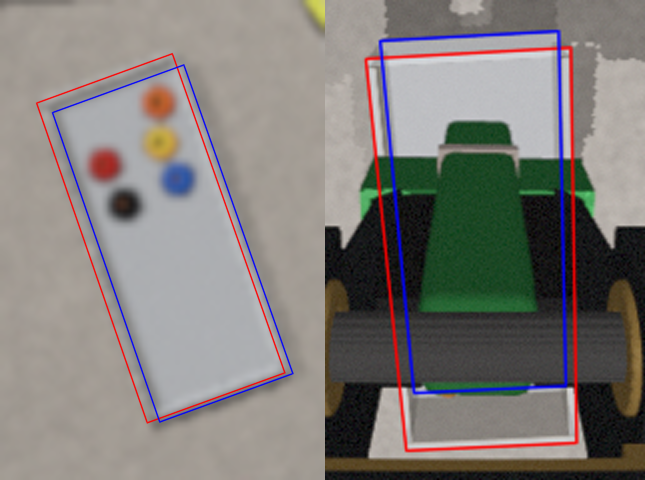

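View pics/x6.png

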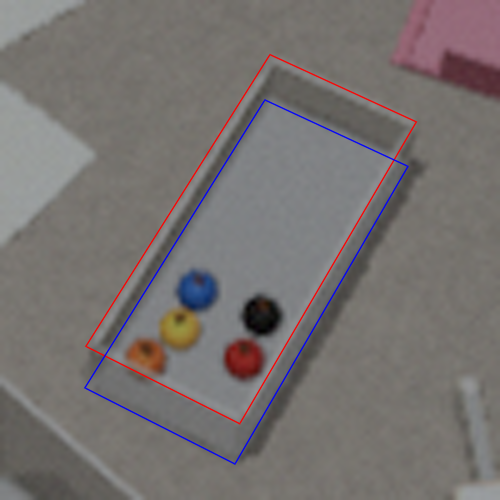

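Run:
```python
from h import *
t=np.array([.5883,.2552]);y=.352;e=np.array([np.cos(y),np.sin(y)]);n=np.array([-e[1],e[0]])
P=camera_params('scene');T=np.array(P['world_from_camera'])
K=np.array([[P['fx'],0,P['cx']],[0,P['fy'],P['cy']],[0,0,1]])
c=proj('scene',[[.588,.254,.02]])[0].round()-50
for nm,p in dict(blue=(198,290),yellow=(180,328),orange=(146,358),black=(262,316),red=(244,359)).items():
    px=(np.array(p)+.5)/5-.5+c
    s=cv2.undistortPoints(px.reshape(1,1,2),K,np.array([P['k1'],0,0,0.]))[0,0]
    d=T[:3,:3]@[*s,1];w=T[:3,3]+d*((.015-T[2,3])/d[2]);q=w[:2]-t;print(nm,(q@e).round(3),(q@n).round(3))
for h in (-.084,):
    goto([*(t+e*h),.1853],y+np.pi)
    goto([*(t+e*h),.084],y+np.pi)
print(sense()['tool_pos'][2]); 
print(proj('wrist',[sense()['tool_pos']]))
```

```text
blue 0.03 -0.016
yellow 0.055 -0.014
orange 0.079 -0.021
black 0.027 0.02
red 0.055 0.024
t 6.825 tcp [0.5053 0.228  0.1855] f [ 0.5  0.4 -0.9] w 0.0193 xdir -2.8427 tilt z [-2.e-03  7.e-04 -1.e+00]
shift mm [-3.4 -2.9  0.2] turn [ 0.1 -0.1 -3. ]
t 6.825 tcp [0.5053 0.228  0.1855] f [ 0.5  0.4 -0.9] w 0.0193 xdir -2.8427 tilt z [-2.e-03  7.e-04 -1.e+00]
shift mm [ -3.6  -3.1 101.5] turn [ 0.1 -0.1 -3. ]
0.18547597874665286
[[315.87276461 295.03401947]]
```

```bash
python3 -m creep '[[[-0.003,-0.0015,0],[0,0,-1.5],0.0],[[-0.0065,-0.003,0.01],[0,0,-3],0.0],[[-0.0065,-0.003,0.025],[0,0,-3],0.0],[[-0.0065,-0.003,0.035],[0,0,-3],0.0],[[-0.0065,-0.003,0.035],[0,0,-3],0.0],[[-0.0065,-0.003,0.035],[0,0,-3],0.0]]'
python3 - <<'E'
from h import *
im=snap('wrist','w6');P=camera_params('wrist');draw(im,'wrist',.5883,.2552,.352,TUB,P)
cv2.imwrite('pics/w6b.png',cv2.resize(im[150:420,220:420],None,fx=2.2,fy=2.2,interpolation=cv2.INTER_CUBIC))
cv2.imwrite('pics/s6.png',cv2.resize(read_camera('scene')[230:380,300:480],None,fx=4,fy=4,interpolation=cv2.INTER_CUBIC))
t=np.array([.5883,.2552]);y=.352;e=np.array([np.cos(y),np.sin(y)])
goto([*(t+e*-.081),.084],y+np.pi)
E
```

```text
time_s: 7.58
tool_pos: [0.5124, 0.2272, 0.1505]
eef_rot: [0.549, -3.091, -0.002]
ft_force: [0.8, 0.1, -0.2]
width: 0.0196
t 7.675 tcp [0.5126 0.2272 0.151 ] f [0.1 0.2 0.6] w 0.0199 xdir -2.7902 tilt z [-1.1e-03  8.0e-04 -1.0e+00]
shift mm [ 0.3  0.1 67. ] turn [ 0.1 -0.  -0. ]
```

View pics/w6b.png

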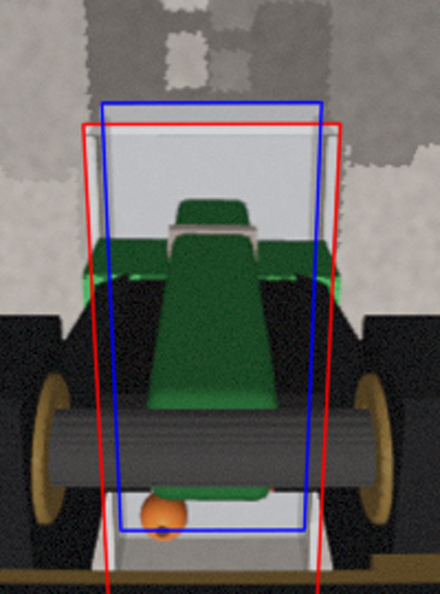

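View pics/s6.png

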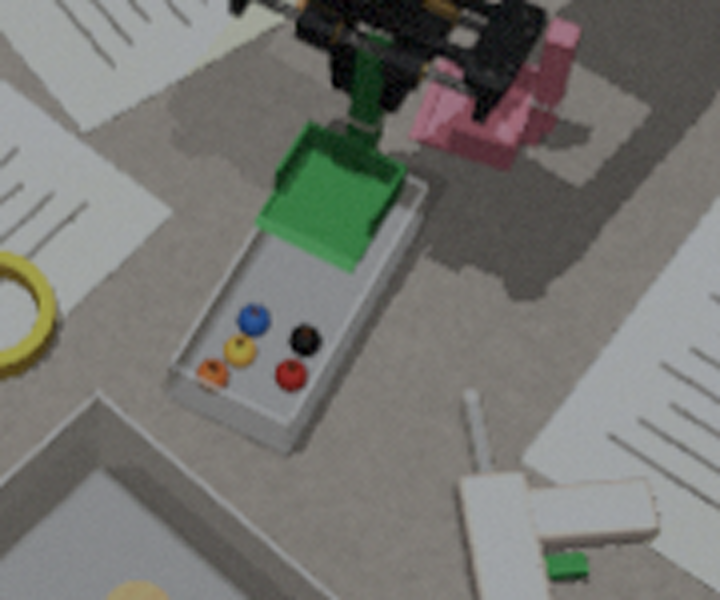

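```bash
python3 -m creep '[[[-0.003,0,0.015],[0,0,0],0.0],[[-0.003,0,0.03],[0,0,0],0.0],[[-0.003,0,0.045],[0,0,0],0.0],[[-0.003,0,0.058],[0,0,0],0.0],[[-0.003,0,0.066],[0,0,0],0.0],[[-0.003,0,0.066],[0,0,0],0.0],[[-0.003,0,0.066],[0,0,0],0.0]]'
python3 - <<'E'
from h import *
im=snap('wrist','w7')
cv2.imwrite('pics/w7b.png',cv2.resize(im[150:420,220:420],None,fx=2.2,fy=2.2,interpolation=cv2.INTER_CUBIC))
cv2.imwrite('pics/s7.png',cv2.resize(read_camera('scene')[230:380,300:480],None,fx=4,fy=4,interpolation=cv2.INTER_CUBIC))
goto([.5153,.2283,.08],.352+np.pi)
E
```

```text
time_s: 8.55
tool_pos: [0.5158, 0.2284, 0.0854]
eef_rot: [0.549, -3.093, -0.002]
ft_force: [-0.0, 0.2, -0.5]
width: 0.0196
t 8.65 tcp [0.5159 0.2285 0.0857] f [-0.5  1.4 -0.9] w 0.0202 xdir -2.7902 tilt z [ 2.0e-04  1.1e-03 -1.0e+00]
shift mm [0.7 0.1 5.7] turn [ 0.1  0.  -0. ]
```

View pics/w7b.png

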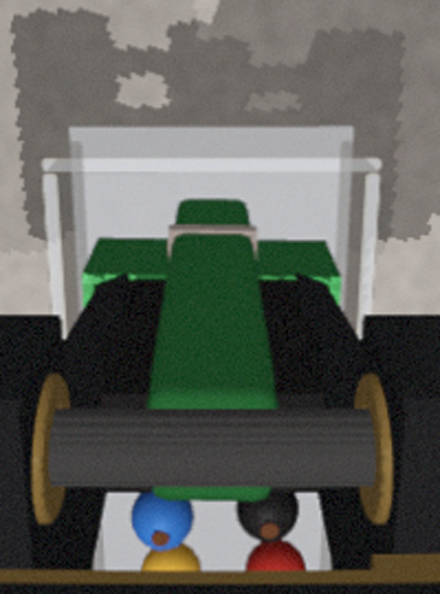

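View pics/s7.png

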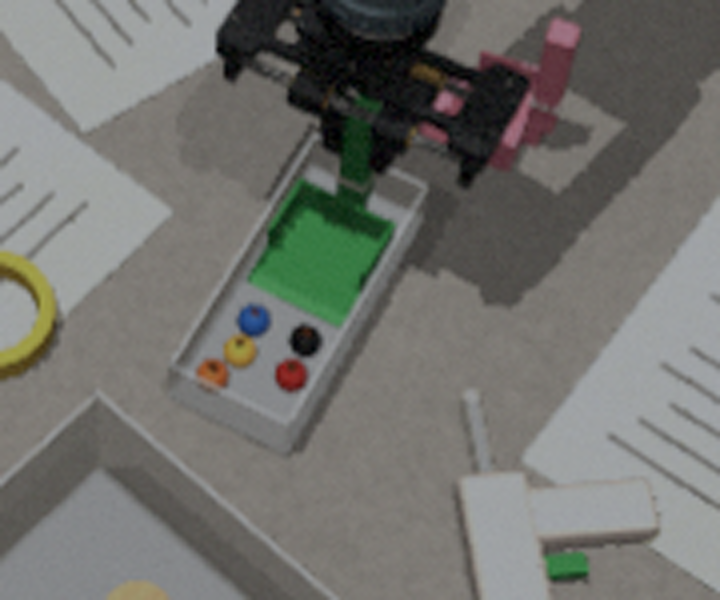

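```bash
python3 -m creep '[[[0,0,0.002],[0,0,0],0.0],[[0,0,0.004],[0,0,0],0.0],[[0,0,0.006],[0,0,0],0.0],[[0,0,0.006],[0,0,0],0.0]]'; python3 -m creep '[[[0,0,0.001],[0,0,0],0.0],[[0,0,0.002],[0,0,0],0.0],[[0,0,0.002],[0,0,0],0.0]]'
```

```text
time_s: 9.15
tool_pos: [0.516, 0.2286, 0.0803]
eef_rot: [-0.549, 3.093, 0.002]
ft_force: [-2.8, -0.6, 5.6]
width: 0.0193
time_s: 9.52
tool_pos: [0.5161, 0.2286, 0.0803]
eef_rot: [-0.55, 3.093, 0.001]
ft_force: [-8.0, -1.7, 16.9]
width: 0.0196
```

```bash
python3 -m creep '[[[-0.003,0,0.001],[0,0,0],0.0],[[-0.007,0,0.001],[0,0,0],0.0],[[-0.011,0,0.001],[0,0,0],0.0],[[-0.015,0,0.001],[0,0,0],0.0],[[-0.019,0,0.001],[0,0,0],0.0],[[-0.023,0,0.001],[0,0,0],0.0],[[-0.027,0,0.001],[0,0,0],0.0],[[-0.031,0,0.001],[0,0,0],0.0],[[-0.035,0,0.001],[0,0,0],0.0],[[-0.039,0,0.001],[0,0,0],0.0]]'
python3 - <<'E'
from h import *
snap('wrist','w8')
cv2.imwrite('pics/s8.png',cv2.resize(read_camera('scene')[230:380,300:480],None,fx=4,fy=4,interpolation=cv2.INTER_CUBIC))
t=np.array([.5883,.2552]);y=.352;e=np.array([np.cos(y),np.sin(y)])
goto([*(t+e*.015),.0803],y+np.pi)
E
```

```text
time_s: 10.78
tool_pos: [0.553, 0.2421, 0.0803]
eef_rot: [-0.55, 3.092, 0.001]
ft_force: [-4.2, -1.0, 9.0]
width: 0.0196
t 10.875 tcp [0.5535 0.2423 0.0803] f [-2.1 -0.5  6.6] w 0.0193 xdir -2.7896 tilt z [ 1.4e-03  9.0e-04 -1.0e+00]
shift mm [-52.2   0.1   0.1] turn [ 0.   0.1 -0. ]
```

View pics/s8.png

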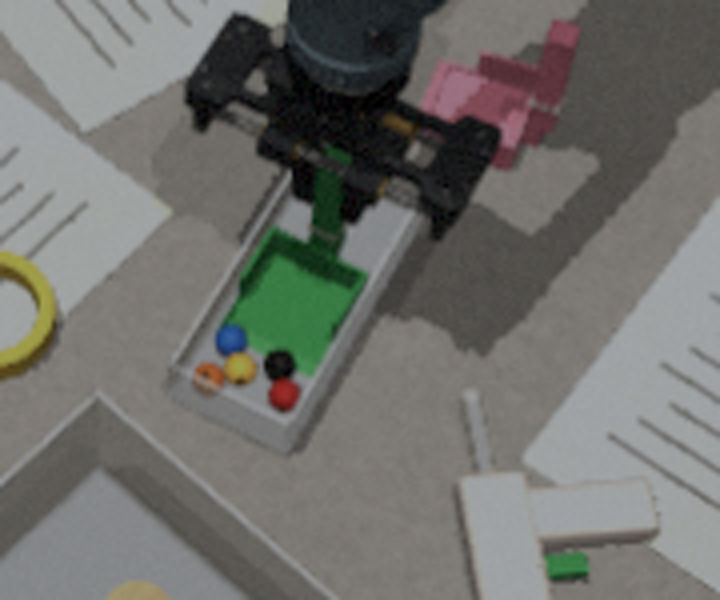

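View pics/w8.png

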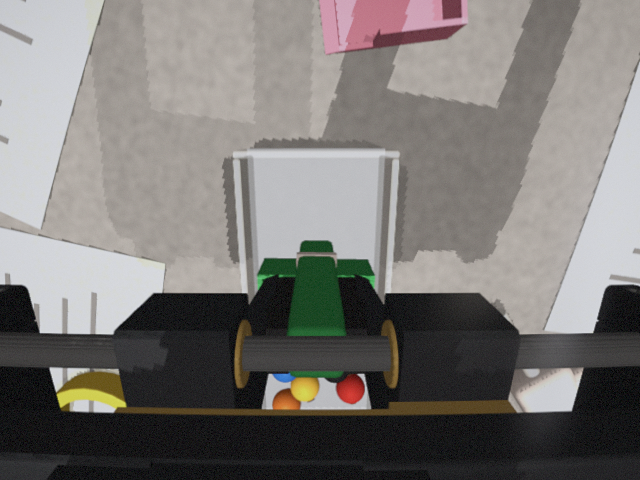

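```bash
python3 -m creep '[[[-0.003,0,0.0015],[0,0,0],0.0],[[-0.006,0,0.002],[0,0,0],0.0],[[-0.009,0,0.002],[0,0,0],0.0],[[-0.012,0,0.002],[0,0,0],0.0],[[-0.015,0,0.002],[0,0,0],0.0],[[-0.018,0,0.002],[0,0,0],0.0],[[-0.021,0,0.002],[0,0,0],0.0],[[-0.024,0,0.002],[0,0,0],0.0],[[-0.027,0,0.002],[0,0,0],0.0],[[-0.03,0,0.002],[0,0,0],0.0]]'
cat > lk.py <<'E'
from h import *
import sys
n=sys.argv[1]
cv2.imwrite(f'pics/s{n}.png',cv2.resize(read_camera('scene')[280:350,330:400],None,fx=7,fy=7,interpolation=cv2.INTER_CUBIC))
t=np.array([.5883,.2552]);y=.352;e=np.array([np.cos(y),np.sin(y)])
goto([*(t+e*.015),.0803],y+np.pi)
E
python3 lk.py 9
```

```text
time_s: 12.12
tool_pos: [0.5815, 0.2525, 0.0803]
eef_rot: [-0.551, 3.092, 0.0]
ft_force: [-8.1, -4.0, 14.9]
width: 0.0197
t 12.175 tcp [0.582  0.2527 0.0803] f [-7.5 -2.5 15.2] w 0.0196 xdir -2.7892 tilt z [ 1.5e-03  5.0e-04 -1.0e+00]
shift mm [-21.8   0.2  -0. ] turn [-0.   0.1  0. ]
```

View pics/s9.png

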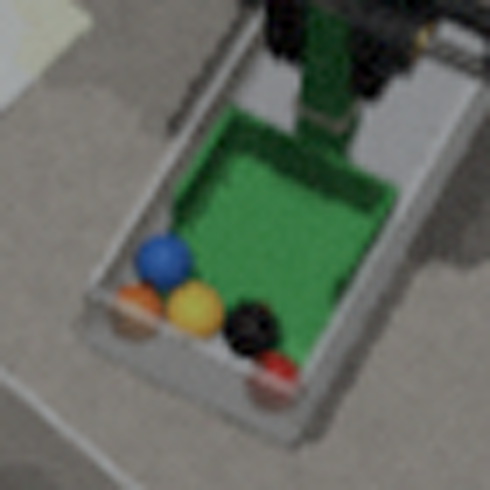

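```bash
python3 -m creep '[[[-0.002,0,0.002],[0,0,0],0.0],[[-0.004,0,0.0025],[0,0,0],0.0],[[-0.006,0,0.0025],[0,0,0],0.0],[[-0.008,0,0.0025],[0,0,0],0.0],[[-0.01,0,0.0025],[0,0,0],0.0],[[-0.012,0,0.0025],[0,0,0],0.0],[[-0.014,0,0.0025],[0,0,0],0.0]]'
python3 lk.py 10
```

```text
time_s: 13.05
tool_pos: [0.5949, 0.2574, 0.0803]
eef_rot: [-0.551, 3.092, -0.001]
ft_force: [-10.7, -4.0, 19.1]
width: 0.0196
t 13.1 tcp [0.5951 0.2574 0.0803] f [-10.5  -3.9  18. ] w 0.0194 xdir -2.7889 tilt z [ 1.e-03 -1.e-04 -1.e+00]
shift mm [-7.8  0.2 -0. ] turn [-0.   0.1  0. ]
```

View pics/s10.png

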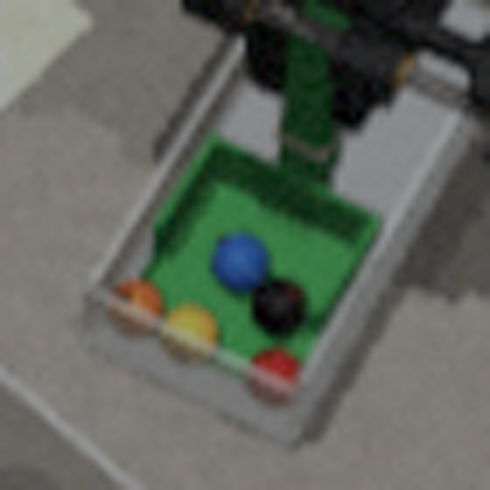

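```bash
python3 -m creep '[[[-0.002,0,0.0025],[0,0,0],0.0],[[-0.0035,0,0.003],[0,0,0],0.0],[[-0.005,0,0.003],[0,0,0],0.0],[[-0.0065,0,0.003],[0,0,0],0.0],[[-0.008,0,0.003],[0,0,0],0.0],[[-0.0095,0,0.003],[0,0,0],0.0]]'
python3 lk.py 11
```

```text
time_s: 13.85
tool_pos: [0.6034, 0.2604, 0.0803]
eef_rot: [0.552, -3.092, 0.002]
ft_force: [-16.9, -6.4, 25.8]
width: 0.0195
t 13.9 tcp [0.6034 0.2604 0.0803] f [-14.6  -5.1  24.1] w 0.0195 xdir -2.7884 tilt z [-0.001  -0.0014 -1.    ]
shift mm [ 1.   0.3 -0. ] turn [-0.1 -0.1  0.1]
```

View pics/s11.png

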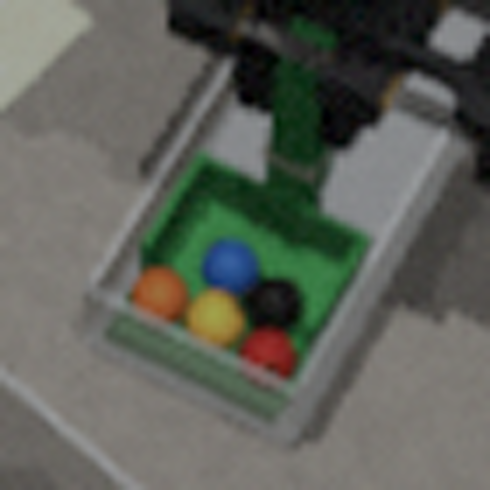

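```bash
python3 -m creep '[[[-0.0015,0,0.0025],[0,0,0],0.0],[[-0.0025,0,0.003],[0,0,0],0.0],[[-0.003,0,0.003],[0,0,0],0.0],[[-0.003,0,0.003],[0,0,0],0.0]]'
python3 lk.py 12; python3 -c "
from h import *
snap('wrist','w12')"
```

```text
time_s: 14.4
tool_pos: [0.6041, 0.2606, 0.0807]
eef_rot: [0.552, -3.086, 0.004]
ft_force: [-21.5, -9.3, 30.4]
width: 0.0195
t 14.45 tcp [0.6041 0.2606 0.0807] f [-21.6  -9.7  30.7] w 0.0198 xdir -2.7875 tilt z [-0.0062 -0.004  -1.    ]
shift mm [1.7 0.4 0.4] turn [-0.1 -0.4  0.1]
```

View pics/s12.png

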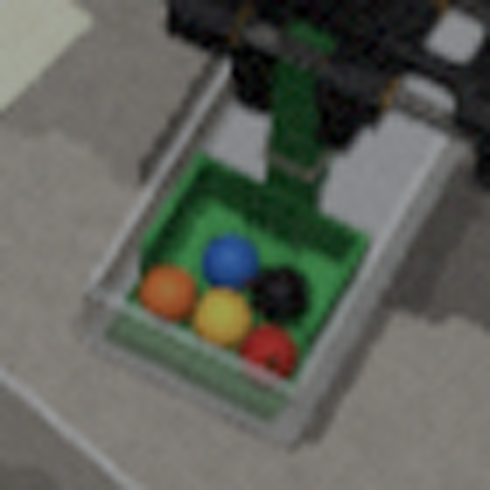

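View pics/w12.png

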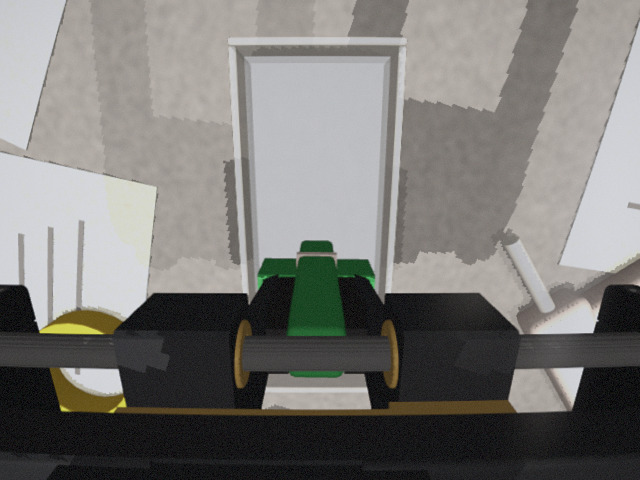

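```bash
cat > bd.py <<'E'
from h import *
import sys
dz=float(sys.argv[1])
s=sense();M=R.from_rotvec(s['eef_rot']).as_matrix()
f=-M[:2,0]/np.linalg.norm(M[:2,0]);n=np.array([-f[1],f[0]]);o=s['tool_pos'][:2]+.048*f
for c in ('scene','top'):
  im=read_camera(c);P=camera_params(c);T=np.array(P['world_from_camera']);K=np.array([[P['fx'],0,P['cx']],[0,P['fy'],P['cy']],[0,0,1]])
  if c=='top': continue
  cc=proj(c,[[*o,dz]])[0];u=(cc-[35,35]).astype(int)
  cv2.imwrite(f'pics/{sys.argv[2]}.png',cv2.resize(im[u[1]:u[1]+70,u[0]:u[0]+70],None,fx=7,fy=7,interpolation=cv2.INTER_CUBIC))
  for p in sys.argv[3:]:
    px=(np.array(eval(p))+.5)/7-.5+([330,280] if '-' not in sys.argv[2] else u)
    q=cv2.undistortPoints(px.reshape(1,1,2),K,np.array([P['k1'],0,0,0.]))[0,0]
    d=T[:3,:3]@[*q,1];w=T[:3,3]+d*((dz+.0135-T[2,3])/d[2]);r=w[:2]-o;print(p,(r@f*1000).round(1),(r@n*1000).round(1))
E
python3 bd.py .004 s13 "(231,264)" "(279,293)" "(168,292)" "(222,317)" "(270,352)"
```

```text
(231,264) -12.1 -6.0
(279,293) -10.1 15.1
(168,292) 9.8 -20.9
(222,317) 9.1 1.4
(270,352) 13.2 23.4
```

```bash
python3 -m creep '[[[0,0,0],[0,0,0],0.0],[[0.001,0,-0.001],[0,0,0],0.0],[[0.003,0,-0.002],[0,-0.3,0],0.0],[[0.005,0,-0.004],[0,-0.8,0],0.0],[[0.0075,0,-0.007],[0,-1.4,0],0.0],[[0.0095,0,-0.011],[0,-2,0],0.0],[[0.011,0,-0.016],[0,-2.5,0],0.0],[[0.012,0,-0.021],[0,-3,0],0.0],[[0.012,0,-0.024],[0,-3,0],0.0],[[0.012,0,-0.025],[0,-3,0],0.0]]'
python3 bd.py .029 s14-
```

```text
time_s: 15.85
tool_pos: [0.5933, 0.2566, 0.1062]
eef_rot: [-0.545, 3.048, 0.01]
ft_force: [-0.3, -0.1, -0.5]
width: 0.0195
```

View pics/s14-.png

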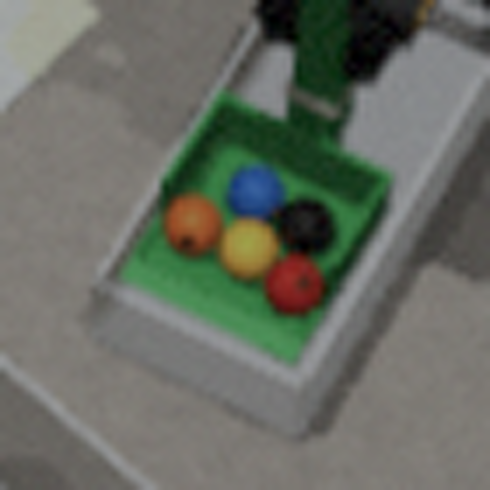

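```bash
python3 -m creep '[[[0,0,-0.003],[0,0,0],0.0],[[0,0,-0.01],[0,0,0],0.0],[[0,0,-0.02],[0,0,0],0.0],[[0,0,-0.033],[0,0,0],0.0],[[0,0,-0.046],[0,0,0],0.0],[[0,0,-0.059],[0,0,0],0.0],[[0,0,-0.072],[0,0,0],0.0],[[0,0,-0.083],[0,0,0],0.0],[[0,0,-0.09],[0,0,0],0.0],[[0,0,-0.092],[0,0,0],0.0]]'
python3 bd.py .12 s15-
python3 - <<'E'
from h import *
# tray pose from top0 & scene blue mask
from scipy.optimize import least_squares
for c,f in (('top','top0'),('scene','scene0')):
    hsv=cv2.cvtColor(cv2.imread(f'pics/{f}.png'),cv2.COLOR_BGR2HSV)
    m=((hsv[...,0]>98)&(hsv[...,0]<125)&(hsv[...,1]>120)&(hsv[...,2]>30)).astype(np.uint8)
    u=proj(c,[[.589,-.255,.015]])[0].astype(int);k=np.zeros_like(m);k[u[1]-45:u[1]+45,u[0]-45:u[0]+45]=1;m*=k
    cs=max(cv2.findContours(m,0,2)[0],key=cv2.contourArea);print(c,cv2.minAreaRect(cs),u)
goto([.589,-.255,.2],.1)
E
```

```text
time_s: 17.2
tool_pos: [0.5894, 0.2553, 0.1983]
eef_rot: [-0.545, 3.048, 0.01]
ft_force: [0.4, -1.5, -0.4]
width: 0.0199
top ((407.8108825683594, 246.30804443359375), (47.496002197265625, 41.36141586303711), 70.20112609863281) [406 246]
scene ((260.0, 192.49998474121094), (41.61198425292969, 54.54370880126953), 39.80556869506836) [260 192]
t 17.3 tcp [0.5891 0.2552 0.1977] f [ 0.6 -0.6 -1.8] w 0.0197 xdir -2.7874 tilt z [ 0.0429  0.0142 -0.999 ]
shift mm [ 176.8 -478.5   -9.5] turn [  -3.8    0.3 -165.4]
```

View pics/s15-.png

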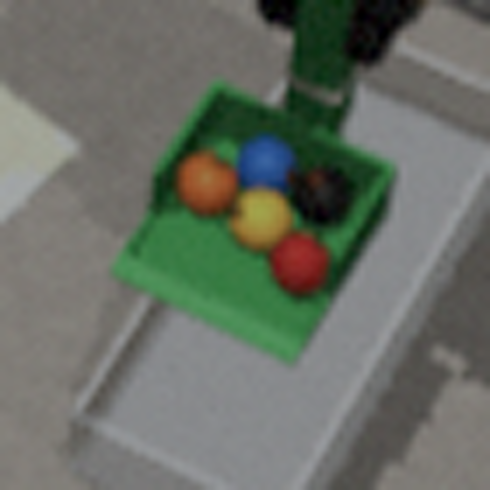

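Run:
```python
from h import *
s=sense();print(s['qpos'].round(2))
M=R.from_rotvec(s['eef_rot']).as_matrix();f=-M[:,0];
pan=s['tool_pos']+.043*f+ .0745*M[:,2]; print('pan',pan)
for yaw in (.354,0):
  c=np.array([np.cos(yaw),np.sin(yaw)]);h=np.array([.589,-.256])-.046*c
  d=np.r_[h-s['tool_pos'][:2],0];print(yaw,d,(M.T@d*1000).round(1))
```

```text
[ 0.22  0.33  1.51  0.    1.26 -1.7 ]
pan [0.63260271 0.27118946 0.12522033]
0.354 [-0.04326075 -0.52718246  0.        ] [ 223.2 -479.5   -9.3]
0 [-0.04611304 -0.51123644  0.        ] [ 220.3 -463.5   -9.2]
```

```bash
python3 -m creep '[[[0.0017,-0.0036,0],[0,0,0],0.0],[[0.005,-0.011,0],[0,0,0],0.0],[[0.0106,-0.0227,0],[0,0,0],0.0],[[0.018,-0.039,-0.001],[0,0,0],0.0],[[0.028,-0.06,-0.001],[0,0,0],0.0],[[0.0376,-0.081,-0.0015],[0,0,0],0.0],[[0.045,-0.097,-0.002],[0,0,0],0.0],[[0.0506,-0.109,-0.002],[0,0,0],0.0],[[0.054,-0.116,-0.0023],[0,0,0],0.0],[[0.0557,-0.1196,-0.0023],[0,0,0],0.0]]'
python3 bd.py .12 s16-
```

```text
time_s: 18.55
tool_pos: [0.5783, 0.1234, 0.1977]
eef_rot: [-0.545, 3.048, 0.01]
ft_force: [-0.3, 0.7, -0.8]
width: 0.0198
```

View pics/s16-.png

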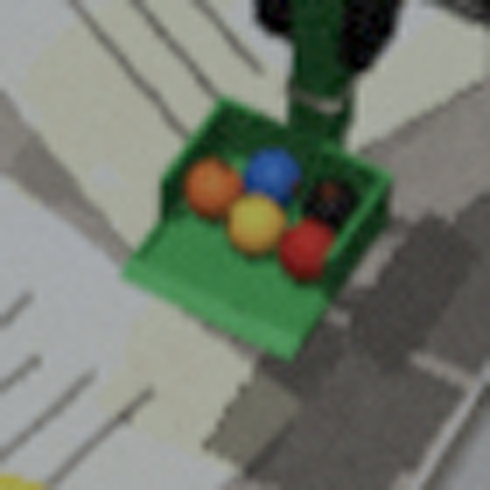

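Beads are stable against the back wall. I'll continue with the same profile.

```bash
python3 -m creep '[[[0.0017,-0.0036,0],[0,0,0],0.0],[[0.005,-0.011,0],[0,0,0],0.0],[[0.0106,-0.0227,0],[0,0,0],0.0],[[0.018,-0.039,-0.001],[0,0,0],0.0],[[0.028,-0.06,-0.001],[0,0,0],0.0],[[0.0376,-0.081,-0.0015],[0,0,0],0.0],[[0.045,-0.097,-0.002],[0,0,0],0.0],[[0.0506,-0.109,-0.002],[0,0,0],0.0],[[0.054,-0.116,-0.0023],[0,0,0],0.0],[[0.0557,-0.1196,-0.0023],[0,0,0],0.0]]'
python3 -m creep '[[[0.0017,-0.0036,0],[0,0,0],0.0],[[0.005,-0.011,0],[0,0,0],0.0],[[0.0106,-0.0227,0],[0,0,0],0.0],[[0.018,-0.039,-0.001],[0,0,0],0.0],[[0.028,-0.06,-0.001],[0,0,0],0.0],[[0.0376,-0.081,-0.0015],[0,0,0],0.0],[[0.045,-0.097,-0.002],[0,0,0],0.0],[[0.0506,-0.109,-0.002],[0,0,0],0.0],[[0.054,-0.116,-0.0023],[0,0,0],0.0],[[0.0557,-0.1196,-0.0023],[0,0,0],0.0]]'
cat > pan.py <<'E'
from h import *
s=sense();M=R.from_rotvec(s['eef_rot']).as_matrix()
pan=s['tool_pos']-.043*M[:,0]+.0745*M[:,2];d=np.array([.589,-.256,.135])-pan
print(s['time_s'],'pan',pan.round(4),'shift',(M.T@d*1000).round(1),'tilt',M[:,2].round(3),s['qpos'].round(2))
E
python3 pan.py;python3 bd.py .12 s17-
```

```text
time_s: 19.9
tool_pos: [0.5674, -0.0081, 0.1976]
eef_rot: [-0.545, 3.048, 0.01]
ft_force: [0.1, -0.2, -0.9]
width: 0.0197
time_s: 21.15
tool_pos: [0.5566, -0.1399, 0.1976]
eef_rot: [-0.545, 3.048, 0.01]
ft_force: [-0.5, 0.1, -0.8]
width: 0.0199
21.15 pan [ 0.6001 -0.1239  0.1251] shift [  55.6 -120.1  -12.3] tilt [ 0.043  0.015 -0.999] [-0.47  0.19  1.68  0.03  1.24 -2.41]
```

View pics/s17-.png

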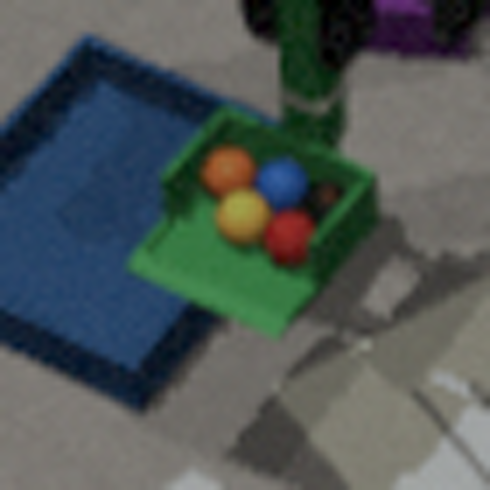

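```bash
python3 -m creep '[[[0.0017,-0.0036,0],[0,0,0],0.0],[[0.005,-0.011,-0.001],[0,0,0],0.0],[[0.0106,-0.0227,-0.003],[0,0,0],0.0],[[0.018,-0.039,-0.005],[0,0,0],0.0],[[0.028,-0.06,-0.007],[0,0,0],0.0],[[0.0376,-0.081,-0.009],[0,0,0],0.0],[[0.045,-0.097,-0.011],[0,0,0],0.0],[[0.0506,-0.109,-0.012],[0,0,0],0.0],[[0.054,-0.116,-0.012],[0,0,0],0.0],[[0.0557,-0.12,-0.012],[0,0,0],0.0]]'
python3 pan.py
python3 -m creep '[[[0,0,0],[0,0,0],0.0],[[0,0,0],[0,0,0],0.0],[[0,0,0],[0,0,0],0.0],[[0,0,0],[0,0,0],0.0]]'
python3 pan.py;python3 bd.py .125 s18-
python3 -c "
from h import *
snap('scene','s19');snap('top','t19')"
```

```text
time_s: 22.5
tool_pos: [0.5454, -0.2718, 0.207]
eef_rot: [-0.545, 3.049, 0.011]
ft_force: [-0.2, 0.1, -0.9]
width: 0.0196
22.5 pan [ 0.5889 -0.2558  0.1345] shift [-0.1 -0.2 -0.5] tilt [ 0.043  0.015 -0.999] [-0.68  0.26  1.57  0.04  1.28 -2.61]
time_s: 23.0
tool_pos: [0.5455, -0.2715, 0.2071]
eef_rot: [-0.546, 3.048, 0.011]
ft_force: [0.2, -0.1, -1.2]
width: 0.0198
23.0 pan [ 0.589  -0.2555  0.1346] shift [ 0.1 -0.4 -0.4] tilt [ 0.043  0.015 -0.999] [-0.68  0.26  1.57  0.04  1.28 -2.61]
```

View pics/s18-.png

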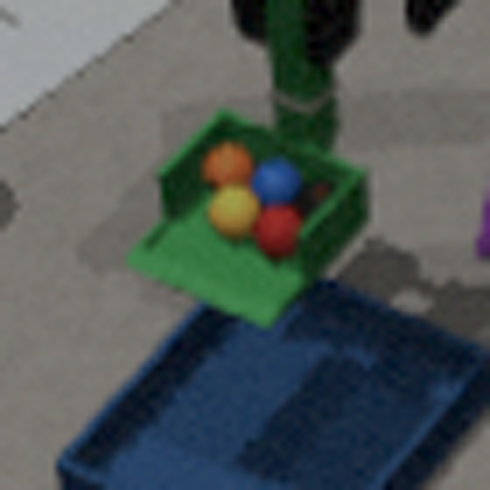

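View pics/s19.png

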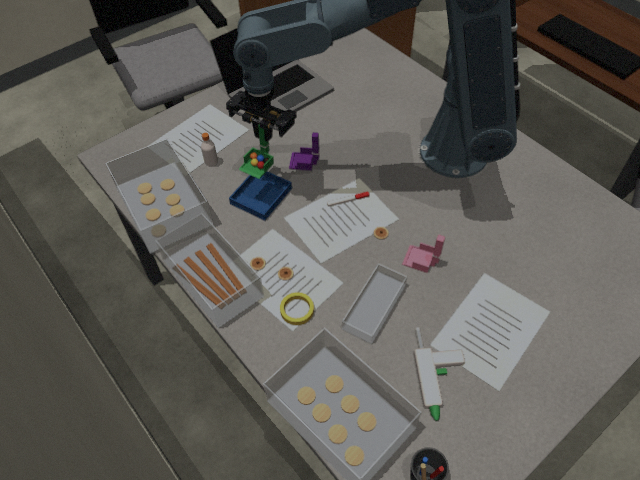

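View pics/t19.png

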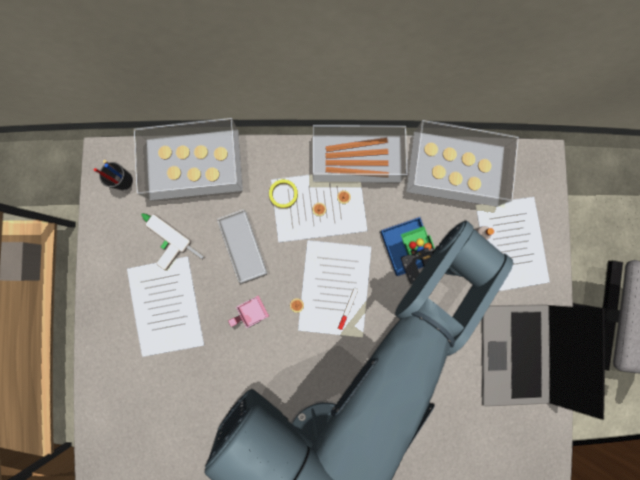

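Run:
```python
from h import *
read_camera('scene');read_camera('top')
for c in('scene','top'):
  for t in ['scoop','scoop_grip','scoop_lip','scoop_pan']:
    for d in spot_point(t,c):
      w=toW(c,d['centre'])
      if np.hypot(w[0]-.58,w[1]+.256)<.09: print(t,c,round(d['conf'],2),w.round(3))
# overlay of expected scoop geometry
s=sense();M=R.from_rotvec(s['eef_rot']).as_matrix();im=read_camera('scene')
o=s['tool_pos']; A=np.column_stack([-M[:,0],-M[:,1],-M[:,2]]);A[:,1]=np.cross(A[:,2],A[:,0])
u=proj('scene',[o])[0].astype(int)-[50,25];z=cv2.resize(im[u[1]:u[1]+75,u[0]:u[0]+100],None,fx=7,fy=7,interpolation=cv2.INTER_CUBIC)
for (x0,x1,y0,y1,h,col) in SC:
  L=np.array([[x0,y0,h],[x1,y0,h],[x1,y1,h],[x0,y1,h]])+[.048,0,-.0763]
  p=(proj('scene',(A@L.T).T+o)+.5-u)*7-.5;cv2.polylines(z,[np.int32(p*16).reshape(-1,1,2)],True,col,1,cv2.LINE_AA,4)
cv2.imwrite('pics/s20.png',z)
```

```text
scoop scene 0.58 [ 0.567 -0.265  0.142]
scoop scene 0.57 [ 0.592 -0.261  0.133]
scoop_grip scene 0.82 [ 0.54  -0.274  0.234]
scoop_lip scene 0.74 [ 0.626 -0.241  0.132]
scoop_pan scene 0.85 [ 0.587 -0.254  0.135]
scoop top 0.82 [ 0.594 -0.257  0.13 ]
scoop top 0.52 [ 0.593 -0.258  0.137]
scoop_lip top 0.72 [ 0.633 -0.242  0.135]
scoop_lip top 0.2 [ 0.594 -0.257  0.131]
scoop_pan top 0.74 [ 0.594 -0.256  0.135]
scoop_pan top 0.73 [ 0.592 -0.264  0.148]
```

View pics/s20.png

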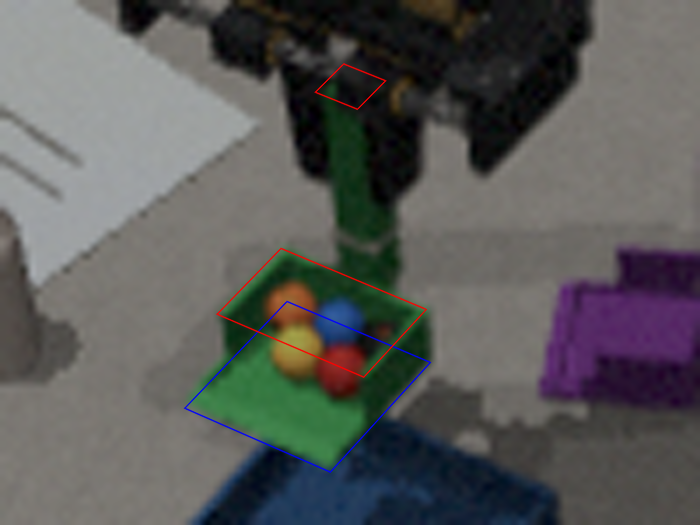

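```bash
python3 -c "
from h import *
s=sense();print(s['time_s'],abs(s['dq']).max(),s['width']);print(hand_in())"
```

```text
23.75 0.0023027292236518578 0.019504885677959948
the job is handed in; nothing more can be done
None
```

I scooped all five beads out of the tub and handed the job in at 23.75 s, still holding the green scoop over the blue tray. `hand_in()` gives no verdict, so the results below are from my own checks.

**What I did:** I gripped the scoop's handle at 55 N and lowered it into the empty near half of the tub. I then pushed it along the floor until the lip met the end wall, with a horizontal force of about 23 N. That is a bit over the 18 N you gave, because I was also pressing down, about 31 N at the end. I lifted it slightly nose-up and carried it across in four smooth moves.

**Last checks before handing in:**
- **Beads:** in the scene picture all five lie at the back of the pan; the black one is partly hidden by the side wall. The tub is empty.
- **Position:** from the arm's pose, the pan's middle is within about 1 mm of my estimate of the tray's centre and about 0.135 m above the table. The networks' own pan and lip positions mostly agreed to within about 6 mm; one lower-ranked pan reading was about 13 mm higher.
- **Level and still:** I left a small nose-up tilt of about 0.045 rad on purpose, to keep the beads against the back wall. The arm was still, with joint speeds of about 0.002 rad/s.
- **Grip:** the fingers were closed on the handle at 19.5 mm, and the scoop in the picture matched where the model said it should be.
- **Bystanders:** they look unmoved in the scene and top pictures. I compared these by eye and did not measure them.

No check failed.

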